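# Crank the reel clamp shut on a ribbon spool

### The job

Take the loose crank out of its plywood tray, fit it all the way down onto the reel clamp's upright square shaft without pressing hard on the shaft's end, and wind it clockwise (seen from above) until the sprung pad has pushed the ribbon spool home and holds it firmly against the backstop: wind on a little past the point where the crank turns stiffer, but do not screw it up tight. Then lift the crank off the shaft, stand it back on its hub in the tray and let go, never touching the spool or pad yourself and leaving the things standing about undisturbed.

Things in the scene. Friction and masses are not known exactly. Their poses are not given: they have to be found in the camera images.
- clamp: Grey reel clamp fixed to the bench. Origin on the axis of its upright square shaft, at table height; z up. Bed 120 mm wide (x), 20 mm thick, from y = -50 to +260 mm; gear housing 90 x 90 mm round the origin, then jaw with pad, spool, and at +y the backstop (76 mm tall), faced with a flat wooden board: the spool is home when its rim is on it, its axis at y = 185 mm, x within 10 mm of 0.
- shaft_seat (a point): Centre of the round steel flange of the shaft (52 mm diameter, 70 mm above the table), on which the crank's hub rests. The shaft, 12 mm square, stands 25 mm above it, its last 4 mm tapered to 8 mm. Wound clockwise from above it drives the jaw to +y, 12 mm per radian; a third to two thirds of a turn clamps the spool. It stays where left and needs up to 0.5 N m to move (4 to 6.5 N at the knob).
- shaft_top (a point): Top of an 8 mm round nose, 4 mm tall, on the square's tapered end: 29 mm above the seat. Axes are the clamp's: how the square is turned differs every time and is not given. Put the crank's socket over the nose (3 mm of play), press lightly, give way to side forces and turn (at most a quarter turn) until it drops over the square; it then has some 13 degrees of play each way.
- pad: Sprung wooden pad on the steel jaw, 70 mm wide, top 72 mm above the table. Origin: middle of its front face in plan, at table height; axes as the clamp. As it presses (5 N per mm, 12 mm travel) the crank grows stiffer: about 0.16 N more at the knob per newton. Some 25 N is right (10 to 45 N), so about 4 N more at the knob than when winding freely; over 55 N crushes the spool.
- spool: Wooden spool with grey ribbon, standing on its flange on the clamp's bed between pad and backstop, 80 mm diameter, 52 mm tall, 0.2 kg, loose. Origin: centre of its underside. At the start it is 4 to 12 mm off the backstop; the pad pushes it home. Not to be touched by the robot.
- crank: Dark steel crank, 0.4 kg. Origin: centre of the underside of its hub, in the socket's mouth; z up, x along the arm to the knob. In the underside is a 14.5 mm square socket, 34 mm deep, sides parallel to the hub's. Fully fitted, the underside is 70 mm above the table; stopped on the taper, unfitted, 91 to 94 mm. It starts on its hub in the tray, arm pointing away from the clamp.
- crank_hub (a point): Centre of the crank's flat-sided hub, 34 x 34 mm and 55 mm tall, 27.5 mm above its underside; axes as the crank. Pinch it on the two sides along the crank's y: the arm (18 mm wide, 11 mm thick, top flush with the hub's) leaves on +x.
- crank_knob (a point): Middle of the crank's wooden knob: upright, 24 mm diameter, 41 mm tall, spinning freely on its pin, 5 mm clear of the arm; 75 mm from the hub's axis and 80.5 mm above the hub's underside. Axes as the crank (they do not spin with the knob).
- tray: Shallow plywood tray fixed to the bench, 150 x 150 mm outside, walls 6 mm thick and 18 mm tall, floor 6 mm thick. Origin: centre of its underside. The crank belongs in it, standing on its hub, hub near the middle (within 45 mm each way).
- spare_spool: Bystander: smaller wooden spool with blue ribbon, 68 mm diameter, 45 mm tall, standing. Leave alone.
- ribbon_card: Bystander: pack of blue ribbon, 100 x 170 x 37 mm, lying. Leave alone.
- button_jar: Bystander: glass jar with a steel lid, 60 mm diameter, 75 mm tall, standing. Leave alone.
Things that resemble listed ones, but are neither listed nor needed, are in the scene too. What is meant by the crank is not green, and is the larger of those in its own colour. Several things have the shape of the tray; the one meant has the colours described above.

How it is judged:
By the outcome, as a careful person would: the job done as asked, in the order asked, and still so for the second after the job is handed in, with the robot touching nothing.
It also fails if it takes over 72 s, if anything falls off the work surface, if the arm or the gripper's body presses on something with over 40 N, if the wrist force passes 120 N, or if a joint passes its speed limit or range.

### The arm

A 7-joint arm with a two-finger parallel gripper is mounted at the origin on the work surface. World frame = base frame: x ahead of the robot, y to its left, z up, the work surface at z = 0. Lengths are in m, angles in rad, forces in N, time in s.
With the tool pointing down it reaches from about 0.35 to 0.9 m from the base axis. Payload 8.1 kg.
Tool frame: the origin (TCP) lies midway between the tips of the shut fingers; the grasp point (between the pads) lies arm.grasp_offset behind it (arm.grasp_offset is the distance from the TCP to the grasp point, in m); z points along the fingers, y is the line along which they close (so a half turn about z gives the same grasp; the last joint's range is limited). The gripper opens to 92 mm and grips with 3 to 60 N. Pads are 19 mm wide; open, the fingers measure 130 mm over their backs; the gripper's body (75 mm by 190 mm) begins 47 mm behind the grasp point.
Start: joints at [1.14, 0.434, 0.025, 1.573, -0.012, 1.134, -0.075], TCP at [0.201, -0.592, 0.227] pointing down, gripper open.
Joint ranges: [-2.62, 2.62], [-0.44, 2.09], [-1.27, 1.32], [0.08, 2.57], [-1.32, 4.46], [0.12, 2], [-2.74, 2.74]. Speed limits (rad/s): [2.22, 2.22, 3.01, 3.01, 3.14, 3.14, 3.14].

### API

Orientations are given as a rotation vector (axis times angle).
In Python, from cell import observe, imaging, arm gives the robot as it stands.
- The arm moves only by the tool apply_moves, never from a script. Its argument "commands" is a list of rows, each a list of 5 numbers: the opening in per cent of the stroke, from 0 (shut) to 100 (fully open), then the shift along the world's x, y, z in units of 0.06 m (1.0 is 0.06 m), then the turn about the world's z in units of 0.5 rad (1.0 is 0.5 rad). A call has 1 to 12 rows; each row shifts and turns the commanded pose from where the row before left it; what a row does not reach is not made up. A row lasts 1/8 s, in which the tool goes at most 62.5 mm and 10.7 degrees, less where a joint would pass 70% of its speed; a pose out of reach is approached as far as the arm can. A call with a number of a shift or a turn outside -1 to 1 is refused whole. A call with a gripper value outside its range is refused whole. The fingers move at their own pace and stop on an object; "newtons" is the grip in N (left out, the last holds). Time passes only in rows, so rows that do not move let the fingers close. It gives the time, the measured TCP pose, the force, the opening and the grip force at its end, in the units of the state.
- observe(): the state, without advancing time (a new reading comes with each control period).
- imaging.get_image(name): name is "scene" or "top"; returns (picture, depth): 420x560x3 uint8, red, green, blue; 420x560 float32, m along the optical axis (not along the pixel's ray), 0 where there is no reading.
- imaging.camera_params(name): a dict with "camera_matrix" (3x3 intrinsics, pixels), "dist" ([k1, k2, p1, p2, k3] as OpenCV has them; the pictures are not rectified), "origin" and "rotation" of the camera in the world. Camera axes: x right, y up, looking along -z (the intrinsics and any distortion apply to the point x, -y, -z); pixel columns grow to the right and rows downward; lengths in m; the calibration is good to about 2 mm. A picture is of the moment at which its call begins. camera_params takes no time and is no camera call.
- arm.sign_off(): hands the job in; it is judged then, once.
The state is a dict: "clock": time; "joints": joint angles; "dq": joint speeds; "joint_efforts": joint torques, N m; "position": TCP position; "ee_rot": TCP orientation; "force": force on the tool from outside, world axes, zero at the start; "ft_torque": the same for the moment, N m; "width": opening from 0.0 (shut) to 1.0 (fully open); "gripper_force": force on a finger pad.
Only numpy, scipy, OpenCV 4.12 (cv2) and the standard library are available. Lean on these libraries where they do the work, as an engineer would, in place of code of your own. Each camera call takes 0.05 s, during which the arm holds its last target. There are 200 camera calls.

## Working session

There is one attempt and no reset: what is moved stays moved. The work goes in short steps, Python scripts to look and compute and a tool call to move; the robot and the scene stay as the last step left them, time stands still between calls to the robot, and variables do not carry over. Pictures are saved under pics/ and viewed, at most 10 in all, crops included, and the job is handed in when it is done.

Besides the shell and the picture viewer there is one more tool, called after "Emit:" as a command line: name --pt "numbers of a row" for each row, then --argument value for the rest. apply_moves: Moves the arm, as the interface text tells. Its arguments: {"type":"object","properties":{"commands":{"type":"array"},"newtons":{"type":"number"}},"required":["commands"]}

```bash
mkdir -p pics; ls; cat > h.py <<'E'
import numpy as np,cv2
from cell import observe,imaging,arm
def grab(n):
    p,d=imaging.get_image(n); return p,d,imaging.camera_params(n)
def rays(uv,c):
    K=np.array(c["camera_matrix"],float);D=np.array(c["dist"],float)
    n=cv2.undistortPoints(np.array(uv,float).reshape(-1,1,2),K,D)[:,0]
    r=np.c_[n[:,0],-n[:,1],-np.ones(len(n))]
    return np.array(c["origin"]),r@np.array(c["rotation"]).T
def onplane(uv,c,z):
    o,r=rays(uv,c); return o+r*((z-o[2])/r[:,2])[:,None]
def cloud(d,c):
    h,w=d.shape; uv=np.stack(np.meshgrid(np.arange(w),np.arange(h)),-1).reshape(-1,2)
    o,r=rays(uv,c); P=o+r*d.reshape(-1,1); P[d.reshape(-1)==0]=np.nan
    return P.reshape(h,w,3)
E
python3 - <<'E'
from h import *
for n in("scene","top"):
    p,d,c=grab(n); cv2.imwrite(f"pics/{n}0.png",p[...,::-1]); np.savez(f"{n}0.npz",p=p,d=d); print(n,c)
    P=cloud(d,c); print(np.nanpercentile(P.reshape(-1,3),[5,50,95],axis=0))
print(arm.grasp_offset,observe())
E
```

```text
pics
scene {'camera_matrix': array([[452.18327826,   0.        , 276.86383714],
       [  0.        , 452.18327826, 209.96692435],
       [  0.        ,   0.        ,   1.        ]]), 'dist': array([-0.07929171,  0.        ,  0.        ,  0.        ,  0.        ]), 'origin': array([ 0.96626689, -0.59959883,  0.85711176]), 'rotation': array([0.67534121, 0.27030421, 0.76681732])}Traceback (most recent call last):
  File "<stdin>", line 4, in <module>
  File "h.py", line 14, in cloud
    o,r=rays(uv,c); P=o+r*d.reshape(-1,1); P[d.reshape(-1)==0]=np.nan
                        ~^~~~~~~~~~~~~~~~
numpy._core._exceptions._ArrayMemoryError: Unable to allocate 412. GiB for an array with shape (235200, 235200) and data type float64
```

View pics/scene0.png

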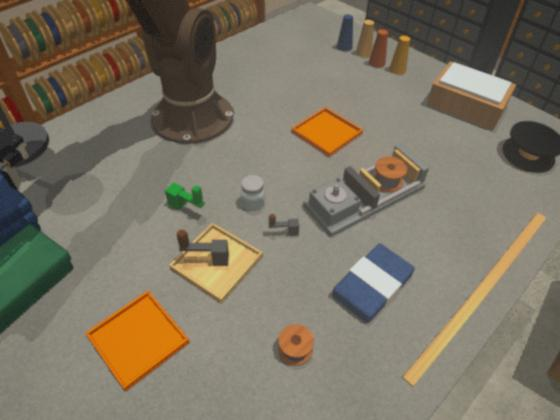

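The scene view shows the plywood tray at (216,262) with a dark crank in it: knob (183,240), hub (219,252). A smaller dark crank lies at (285,226), a green one at (185,196), and orange trays at (137,337) and (327,131). The clamp's shaft is near (336,190). The camera rotation is a rotation vector, so I'll fix that in the helper.

```bash
sed -i 's/return np.array(c\["origin"\]),r@np.array(c\["rotation"\]).T/return np.array(c["origin"]),r@cv2.Rodrigues(np.array(c["rotation"],float))[0].T/' h.py
python3 - <<'E'
from h import *
for n in("scene","top"):
    p,d,c=grab(n); cv2.imwrite(f"pics/{n}0.png",p[...,::-1]); np.savez(f"{n}0.npz",p=p,d=d)
    P=cloud(d,c); print(n,c["origin"],c["rotation"],np.nanpercentile(P.reshape(-1,3),[5,50,95],axis=0).round(3).tolist())
    if n=="scene":
        for u,v in[(183,236),(219,245),(285,226),(336,186),(391,165),(216,285)]: print(u,v,P[v,u].round(3))
        crop=cv2.resize(p[170:310,150:350],None,fx=4,fy=4,interpolation=cv2.INTER_CUBIC); cv2.imwrite("pics/crop0.png",crop[...,::-1])
print(arm.grasp_offset,observe())
E
```

```text
scene [ 0.96626689 -0.59959883  0.85711176] [0.67534121 0.27030421 0.76681732] [[-0.692, -0.621, -0.742], [0.459, -0.064, -0.0], [0.999, 1.089, 0.103]]
183 236 [ 0.429 -0.334  0.107]
219 245 [ 0.471 -0.277  0.062]
285 226 [ 0.516 -0.117  0.031]
336 186 [0.549 0.015 0.096]
391 165 [0.585 0.191 0.073]
216 285 [ 0.514 -0.327  0.005]
top [ 0.33035188 -0.13698368  1.09385007] [ 0.14878088 -0.15559482 -1.55668543] [[0.02, -1.209, -0.751], [0.531, -0.129, 0.0], [1.681, 0.637, 0.095]]
0.0188 {'clock': 0.15, 'joints': array([ 1.14042641,  0.43506666,  0.02497315,  1.57386466, -0.01160514,
        1.13400203, -0.07506434]), 'dq': array([ 1.35827073e-03, -5.65448314e-04,  1.02472046e-05, -1.33857627e-03,
        3.35884406e-04,  7.96621453e-04,  6.88280073e-04]), 'joint_efforts': array([ 1.81166510e-03, -6.68260431e+01,  9.86005403e-01, -3.14696145e+01,
       -6.04519760e-02,  3.92877508e-02,  7.77169475e-05]), 'position': array([ 0.20104388, -0.59138152,  0.22613198]), 'ee_rot': array([-3.09836423e+00, -5.12316496e-01,  4.67038531e-04]), 'force': array([ 9.25306665e-01, -3.91095300e-01, -2.84926588e-04]), 'ft_torque': array([ 0.0236702 , -0.03308771, -0.06088295]), 'gripper_force': 0.0, 'width': 1.0026819668925666}
```

View pics/top0.png

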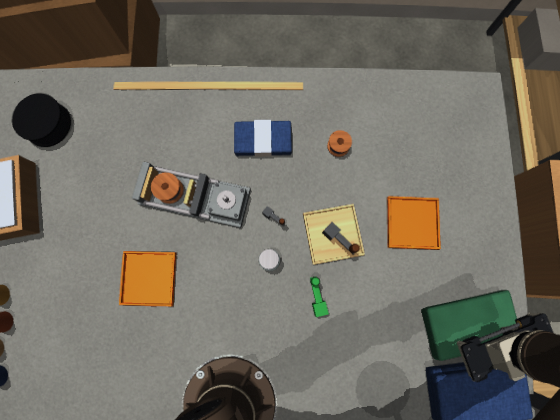

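View pics/crop0.png

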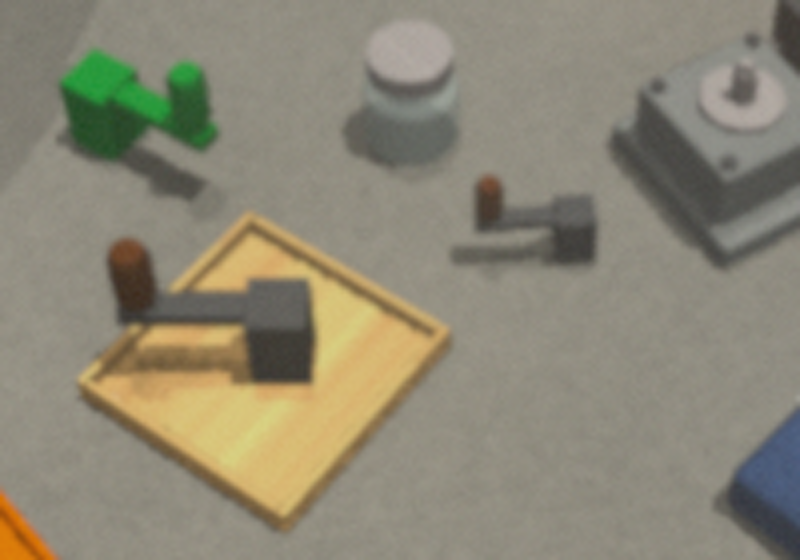

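Candidates: dark crank in the plywood tray (scene (200,248), top (340,238)), the smaller dark one (scene (285,226), top (274,217)), and the green one (top (319,298)). The crop confirms the first: it's dark, larger than its twin, and stands in the only wood-coloured tray. In the top view the clamp's shaft is at (226,199) and the spool at (165,186).

```bash
cat > m.py <<'E'
from h import *
def ctr(P,m):
    q=P[m]; return q[:,:2]
def rect(q):
    (cx,cy),(w,h),a=cv2.minAreaRect((q*1000).astype(np.float32)); return np.round([cx,cy,w,h,a],1)
def box(P,c,r): return np.hypot(P[...,0]-c[0],P[...,1]-c[1])<r
E
python3 - <<'E'
from m import *
for n in("scene","top"):
    z=np.load(n+"0.npz");p,d=z["p"].astype(int),z["d"];c=imaging.camera_params(n);P=cloud(d,c);Z=P[...,2]
    br=p.sum(-1); sat=p.max(-1)-p.min(-1)
    near=box(P,(.46,-.29),.13)
    hub=near&(Z>.053)&(Z<.068)&(br<300)&(sat<40)
    print(n,"hub+arm top",hub.sum(),rect(ctr(P,hub)),np.median(Z[hub]).round(4))
    kn=near&(Z>.098)
    print(" knob",kn.sum(),cv2.minEnclosingCircle((ctr(P,kn)*1000).astype(np.float32)),np.nanmax(Z[kn]).round(4))
    tr=near&(sat>60)&(p[...,0]>130)&(Z<.03)
    print(" tray",tr.sum(),rect(ctr(P,tr)),np.percentile(Z[tr],[5,50,95]).round(4))
    sh=box(P,(.55,.015),.05)&(Z>.082)
    print(" shaft",sh.sum(),rect(ctr(P,sh)) if sh.sum() else 0,np.percentile(Z[sh],[10,50,99]).round(4))
    fl=box(P,(.55,.015),.05)&(Z>.062)&(Z<.08)&(br>380)
    print(" flange",fl.sum(),cv2.minEnclosingCircle((ctr(P,fl)*1000).astype(np.float32)),np.median(Z[fl]).round(4))
    ho=box(P,(.55,.015),.09)&(Z>.045)&(Z<.066)
    print(" housing",ho.sum(),rect(ctr(P,ho)),np.median(Z[ho]))
    sp=box(P,(.58,.19),.12)&(sat>70)&(Z>.045)&(Z<.058)
    print(" spool",sp.sum(),rect(ctr(P,sp)),np.median(Z[sp]))
    bd=box(P,(.56,.1),.25)&(Z>.012)&(Z<.028)&(sat<50)
    print(" bed",bd.sum(),rect(ctr(P,bd)))
    pd=box(P,(.58,.15),.15)&(Z>.064)&(Z<.08)
    print(" pad/backstop",rect(ctr(P,pd)),pd.sum())
    for nm,xy in(("jar",(.45,-.1)),): 
        j=(Z>.065)&(Z<.085)&(P[...,0]>.3)&(P[...,0]<.5)&(P[...,1]>-.2)&(P[...,1]<.1); print(" jar",rect(ctr(P,j)) if j.sum() else 0)
E
```

```text
scene hub+arm top 384 [ 450.5 -306.4  103.    32.7   52.2] 0.06
 knob 90 ((419.59759521484375, -330.1980895996094), 11.456940650939941) 0.1095
 tray 3012 [ 466.6 -286.2  151.3  151.1   10.8] [0.0034 0.0063 0.0182]
 shaft 36 [550.3  13.9  12.1  11.3  44.2] [0.0842 0.0923 0.1   ]
 flange 722 ((550.1023559570312, 15.062723159790039), 49.749900817871094) 0.0664
 housing 911 [553.5  27.6 120.2 108.8  78.5] 0.06240405998832943
 spool 5 [585.8 239.5   2.8  44.8  73. ] 0.05246879152323214
 bed 1163 [562.7  65.4 427.7 158.8  65. ]
 pad/backstop [577.  134.3 267.5 116.8  77.8] 1900
 jar [ 431.5 -118.6   51.5  144.1   73. ]
top hub+arm top 257 [ 439.4 -298.3  101.5   33.2   45.1] 0.0606
 knob 64 ((415.36737060546875, -328.2034912109375), 11.505210876464844) 0.1105
 tray 2166 [ 462.6 -283.5  150.5  149.9   11. ] [0.0027 0.0066 0.0189]
 shaft 24 [543.6  18.2  10.7  11.4  44.9] [0.0875 0.0953 0.0996]
 flange 765 ((549.6326904296875, 15.026806831359863), 49.447410583496094) 0.0671
 housing 487 [551.7  31.  119.4  99.5  76.7] 0.06413341196152356
 spool 0 [0. 0. 0. 0. 0.] nan
 bed 1129 [544.8  76.4 272.7 413.2   9. ]
 pad/backstop [570.  138.5 271.7 115.6  78.1] 2065
 jar [429.8 -61.3 156.6 134.8  87.1]
  return _methods._mean(a, axis=axis, dtype=dtype,
  ret = ret.dtype.type(ret / rcount)
```

```bash
cat >> m.py <<'E'
def hubpose(p,d,c,ztop,cen,r=.14,dark=260,tol=.007):
    """crank pose from flush hub/arm top at height ztop and the knob top 46 mm above it"""
    P=cloud(d,c);Z=P[...,2];p=p.astype(int);br=p.sum(-1);sat=p.max(-1)-p.min(-1)
    near=box(P,cen,r)
    kn=near&(Z>ztop+.040)&(Z<ztop+.054)&(p[...,0]>p[...,2]+15)
    vu=np.argwhere(kn)[:,::-1]
    k=onplane(vu,c,ztop+.0465)[:,:2]; (kx,ky),kr=cv2.minEnclosingCircle((k*1000).astype(np.float32))
    hub=near&(abs(Z-ztop)<tol)&(sat<40)&(br<dark)
    n,l,s,_=cv2.connectedComponentsWithStats(hub.astype(np.uint8)); hub=l==1+np.argmax(s[1:,4])
    q=onplane(np.argwhere(hub)[:,::-1],c,ztop)[:,:2]*1000
    d0=np.array([kx,ky]); 
    h=d0+0
    m=q.mean(0)
    for _ in range(10):
        e=(d0-m)/np.linalg.norm(d0-m); t=(q-d0)@e
        hq=q[(t<-75+14)&(t>-75-25)]; 
        if len(hq)<10: break
        f=np.array([-e[1],e[0]]); a=hq@e;b=hq@f
        m=e*(a.min()+17)+f*(np.percentile(b,3)+np.percentile(b,97))/2
    return dict(knob=np.round([kx,ky,kr],1),hub=m.round(1),dist=np.linalg.norm(d0-m).round(1),yaw=np.degrees(np.arctan2(*(d0-m)[::-1])).round(1),w=np.ptp(b).round(1),n=len(q))
E
python3 - <<'E'
from m import *
for n in("scene","top"):
    z=np.load(n+"0.npz");c=imaging.camera_params(n); print(n,hubpose(z["p"],z["d"],c,.061,(.45,-.3),dark=300))
E
```

```text
scene {'knob': array([ 422. , -332.7,   12.7]), 'hub': array([ 472.2, -279.7]), 'dist': np.float64(73.0), 'yaw': np.float64(-133.5), 'w': np.float64(32.1), 'n': 371}
top {'knob': array([ 414.8, -327.5,   11.2]), 'hub': array([ 463.3, -273.8]), 'dist': np.float64(72.5), 'yaw': np.float64(-132.1), 'w': np.float64(33.9), 'n': 257}
```

Emit:
apply_moves --pt "76 0.55 0.65 0 0.12" --pt "76 0.55 0.65 0 0.12" --pt "76 0.55 0.65 0 0.12" --pt "76 0.55 0.65 0 0.12" --pt "76 0.55 0.65 0 0.12" --pt "76 0.55 0.65 0 0.12" --pt "76 0.55 0.65 0 0.12" --pt "76 0.6 0.68 0 0.15" --pt "76 0 0 -0.5 0" --pt "76 0 0 0 0"

```text
clock: 1.4
position: [0.4668, -0.277, 0.1949]
ee_rot: [-2.876, -1.256, 0.005]
force: [-0.8, -0.7, 0.4]
width: 0.76
gripper_force: 0.0
```

Emit:
apply_moves --pt "76 0 0 -0.8 0" --pt "76 0 0 -0.8 0" --pt "76 0 0 -0.6 0" --pt "76 0 0 -0.5 0" --pt "76 0 0 -0.27 0" --pt "0 0 0 0 0" --pt "0 0 0 0 0" --pt "0 0 0 0 0" --pt "0 0 0 0 0" --pt "0 0 0 0 0" --newtons 40

```text
clock: 2.65
position: [0.468, -0.2778, 0.0192]
ee_rot: [-2.879, -1.256, 0.0]
force: [-3.1, 1.2, 7.5]
width: 0.367
gripper_force: 40.0
```

Emit:
apply_moves --pt "0 0 0 0.3 0" --pt "0 0 0 0.6 0" --pt "0 0 0 0.6 0" --pt "0 0 0 0.6 0" --pt "0 0.19 0.7 0 0" --pt "0 0.19 0.7 0 0" --pt "0 0.19 0.7 0 0" --pt "0 0.19 0.7 0 0" --pt "0 0.19 0.7 0 0" --pt "0 0.19 0.7 0 0" --pt "0 0.18 0.7 0 0" --pt "0 0 0 0 0" --newtons 40

```text
clock: 4.15
position: [0.5476, 0.0209, 0.1445]
ee_rot: [-2.874, -1.264, -0.002]
force: [0.4, -0.3, -4.1]
width: 0.366
gripper_force: 40.0
```

```bash
python3 - <<'E'
from m import *
o=observe(); print(o["position"],o["ee_rot"],o["force"],o["joints"])
for n in("scene","top"):
    p,d,c=grab(n); np.savez(n+"1.npz",p=p,d=d)
    cv2.imwrite(f"pics/{n}1.png",cv2.resize(p[90:290,140:400] if n=="scene" else p[110:310,120:380],None,fx=3,fy=3,interpolation=cv2.INTER_CUBIC)[...,::-1])
a,b=cv2.imread("pics/scene1.png"),cv2.imread("pics/top1.png")
E
```

```text
[0.54764096 0.02085592 0.14450351] [-2.87363846e+00 -1.26448726e+00 -1.97564754e-03] [ 0.44647905 -0.31614894 -4.05766407] [ 0.09449964  0.41805711 -0.30606817  1.84356079  0.153593    0.90234822
 -1.02392966]
```

View pics/scene1.png

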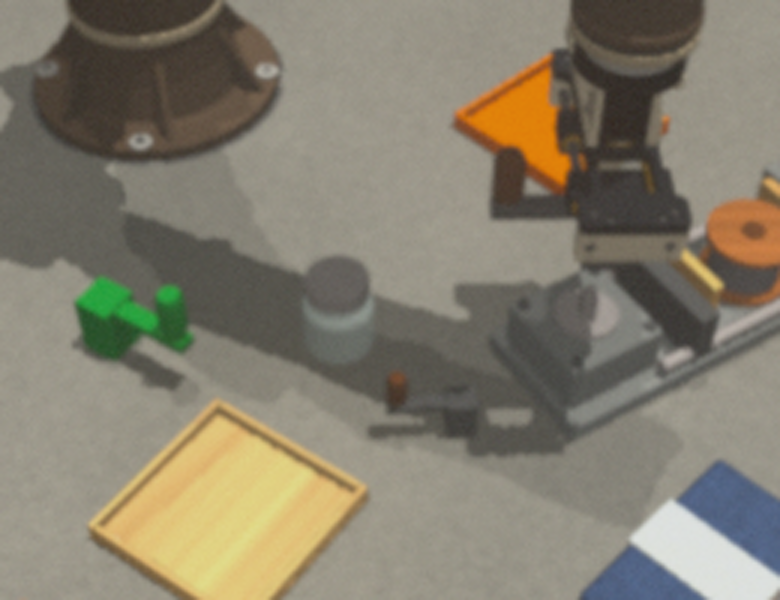

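View pics/top1.png

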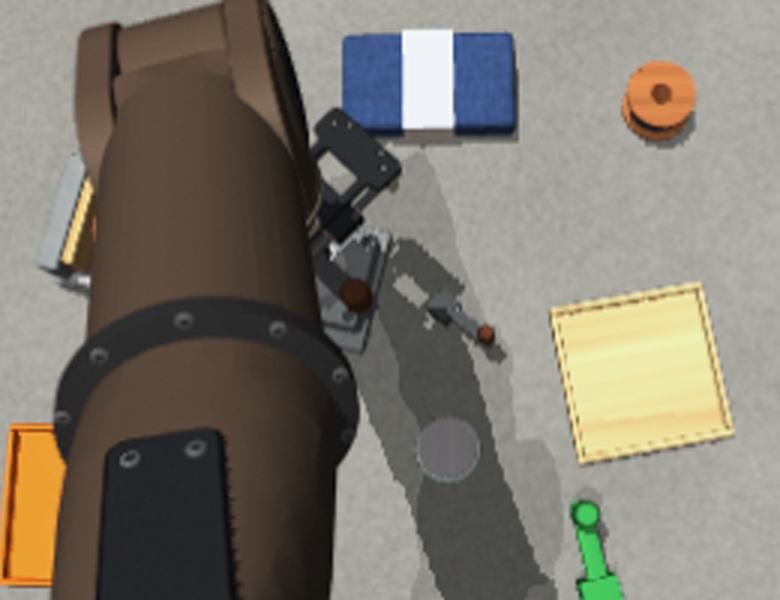

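The scene crop shows the crank held upright over the clamp, with its knob at crop (509,175) and the shaft visible at (588,300). In the top crop the knob is at (355,295) and the arm hides the hub. I'll compare knob and shaft within each camera so the camera bias cancels.

```bash
cat > k.py <<'E'
from m import *
def knob(p,d,c,cen,zt):
    P=cloud(d,c);Z=P[...,2];q=p.astype(int)
    kn=box(P,cen,.03)&(Z>zt-.006)&(Z<zt+.008)&(q[...,0]>q[...,2]+8)
    k=onplane(np.argwhere(kn)[:,::-1],c,zt)[:,:2]*1000
    (x,y),r=cv2.minEnclosingCircle(k.astype(np.float32)); return np.round([x,y,r,len(k)],1),k.mean(0).round(1),np.median(Z[kn]).round(4)
def tipm(p,d,c,cen=(.547,.016)):
    P=cloud(d,c);Z=P[...,2]; s=box(P,cen,.02)&(Z>.084)
    q=P[s]; return q.mean(0).round(4),len(q),np.ptp(q[:,:2],0).round(4)
if __name__=="__main__":
    o=observe();T=o["position"][:2]*1000;r=o["ee_rot"];ya=2*np.arctan2(r[1],r[0])-np.pi   # crank x = tool x + 180
    e=np.array([np.cos(ya),np.sin(ya)]);print("yaw",np.degrees(ya)%360)
    zt=o["position"][2]-.0132+.101
    for n in("scene","top"):
        z=np.load(n+"1.npz");c=imaging.camera_params(n)
        cen=(T+75*e)/1000
        kk=knob(z["p"],z["d"],c,cen,zt); h=kk[0][:2]-75*e
        print(n,"knob",kk,"hub",h.round(1),"hub-TCP along e,f",((h-T)@e).round(1),((h-T)@np.array([-e[1],e[0]])).round(1))
        z=np.load(n+"0.npz"); print(" shaft",tipm(z["p"],z["d"],c))
E
python3 k.py
```

```text
yaw 227.2094581261591
scene knob (array([502.6, -39.8,  12.2,  62. ]), array([502.5, -39.3]), np.float64(0.2296)) hub [553.5  15.2] hub-TCP along e,f -3.8 5.5
 shaft (array([0.5506, 0.013 , 0.0916]), 32, array([0.015 , 0.0147]))
top knob (array([492.6, -34.9,  11.4,  73. ]), array([492.9, -34.8]), np.float64(0.2309)) hub [543.5  20.1] hub-TCP along e,f -0.6 -5.2
 shaft (array([0.5438, 0.0179, 0.0943]), 22, array([0.0141, 0.0142]))
```

```bash
python3 - <<'E'
from m import *
for n in("scene","top"):
    z=np.load(n+"0.npz");p=z["p"];c=imaging.camera_params(n);P=cloud(z["d"],c)
    g=cv2.cvtColor(p,cv2.COLOR_RGB2GRAY)
    near=box(P,(.547,.016),.042)&(P[...,2]>.055)
    t,_=cv2.threshold(g[near].reshape(-1,1),0,255,cv2.THRESH_OTSU)
    m=(near&(g>t)).astype(np.uint8)
    k,l,s,_=cv2.connectedComponentsWithStats(m); m=(l==1+np.argmax(s[1:,4])).astype(np.uint8)
    cn=max(cv2.findContours(m,cv2.RETR_EXTERNAL,cv2.CHAIN_APPROX_NONE)[0],key=len)
    h=cv2.convexHull(cn)[:,0]; q=(onplane(h,c,.07)[:,:2]*1000).astype(np.float32)
    print(n,t,m.sum(),cv2.fitEllipse(q),cv2.minEnclosingCircle(q))
    ys,xs=np.where(near); y0,x0=ys.min(),xs.min()
    cv2.imwrite(f"pics/fl_{n}.png",cv2.resize(p[y0:y0+48,x0:x0+50],(400,384),interpolation=cv2.INTER_CUBIC)[...,::-1])
cv2.imwrite("pics/fl.png",np.hstack([cv2.imread("pics/fl_scene.png"),cv2.imread("pics/fl_top.png")]))
E
```

```text
scene 148.0 196 ((549.386474609375, 16.54680824279785), (50.29273223876953, 52.454856872558594), 97.00686645507812) ((548.8064575195312, 16.954200744628906), 26.62138557434082)
top 164.0 223 ((547.0949096679688, 18.653215408325195), (49.664344787597656, 51.30846405029297), 92.3209457397461) ((546.89404296875, 19.00461196899414), 25.77635383605957)
```

View pics/fl.png

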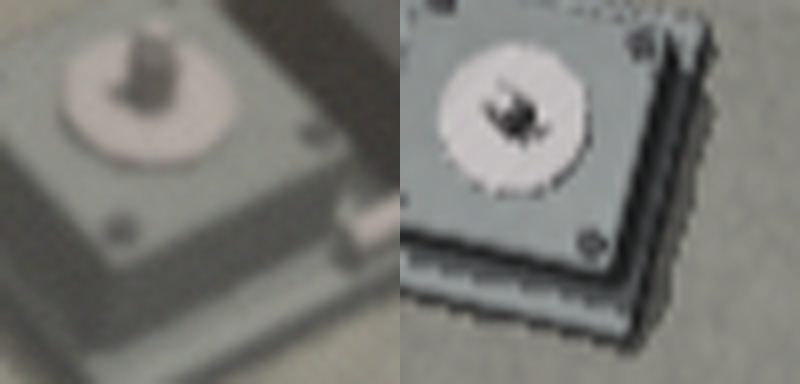

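Flange centre: scene (549.4,16.5) mm and top (547.1,18.7) mm, average (548.2,17.6). In the crop the shaft stands at its middle. I'll shift about −4 mm in y and lower gently until the nose should be just inside the socket.

Emit:
apply_moves --pt "0 0 -0.07 -0.2 0" --pt "0 0 0 -0.2 0" --pt "0 0 0 -0.15 0" --pt "0 0 0 -0.04 0" --pt "0 0 0 0 0"

```text
clock: 4.88
position: [0.5473, 0.0118, 0.1089]
ee_rot: [-2.879, -1.256, 0.001]
force: [-1.2, 0.8, -4.1]
width: 0.368
gripper_force: 40.0
```

```bash
python3 -c "
from h import *
o=observe();print(o['position'],o['force'],o['ft_torque'])"
```

```text
[0.54725868 0.01182639 0.1089499 ] [-1.19434388  0.76495697 -4.12686929] [-0.03582851 -0.08523357 -0.01740972]
```

Emit:
apply_moves --pt "0 0 0 0.1 0" --pt "0 0 0.08 0 0" --pt "0 0 0 -0.1 0" --pt "0 0 0 0 0"

```text
clock: 5.38
position: [0.5469, 0.0167, 0.1085]
ee_rot: [-2.879, -1.257, 0.002]
force: [-0.0, -1.0, -4.1]
width: 0.368
gripper_force: 40.0
```

Emit:
apply_moves --pt "0 0 0 -0.04 0" --pt "0 0 0 0 0"

```text
clock: 5.62
position: [0.5472, 0.0166, 0.1065]
ee_rot: [-2.88, -1.256, 0.001]
force: [-0.6, -1.3, -3.7]
width: 0.367
gripper_force: 40.0
```

Emit:
apply_moves --pt "0 0 0 -0.04 0" --pt "0 0 0 -0.02 0" --pt "0 0 0 0 0"

```text
clock: 6.0
position: [0.5474, 0.0166, 0.103]
ee_rot: [2.88, 1.256, -0.0]
force: [0.3, 0.8, -3.8]
width: 0.371
gripper_force: 40.0
```

Emit:
apply_moves --pt "0 0 0 -0.05 0" --pt "0 0 0 -0.05 0" --pt "0 0 0 0 0"

```text
clock: 6.38
position: [0.5473, 0.0166, 0.0969]
ee_rot: [2.88, 1.256, -0.0]
force: [0.6, -0.6, -3.8]
width: 0.373
gripper_force: 40.0
```

Emit:
apply_moves --pt "0 0 0 -0.08 0" --pt "0 0 0 -0.08 0" --pt "0 0 0 -0.04 0" --pt "0 0 0 -0.02 0" --pt "0 0 0 0 0"

```text
clock: 7.0
position: [0.5474, 0.0166, 0.0839]
ee_rot: [2.879, 1.256, -0.0]
force: [0.1, 0.1, -5.2]
width: 0.369
gripper_force: 40.0
```

Emit:
apply_moves --pt "0 0 0 -0.02 0" --pt "0 0 0 -0.01 0" --pt "0 0 0 0 0"

```text
clock: 7.38
position: [0.5475, 0.0167, 0.0831]
ee_rot: [2.879, 1.256, 0.001]
force: [-3.3, -1.6, 7.4]
width: 0.364
gripper_force: 40.0
```

Seated: the underside is at about 70 mm, reached with little force. Releasing the hub and moving over the knob.

Emit:
apply_moves --pt "76 0 0 0 0" --pt "76 0 0 0 0" --pt "76 0 0 0 0" --pt "76 0 0 0.4 0" --pt "76 0 0 0.7 0" --pt "76 0 0 0.7 0" --pt "76 -0.42 -0.45 0 0" --pt "76 -0.42 -0.45 0 0" --pt "76 0 0 0 0"

```text
clock: 8.5
position: [0.4953, -0.0398, 0.1902]
ee_rot: [2.881, 1.251, -0.002]
force: [0.3, 1.1, 0.4]
width: 0.76
gripper_force: 0.0
```

```bash
python3 - <<'E'
from k import *
o=observe();print(o["position"],o["joints"])
for n in("scene","top"):
    p,d,c=grab(n); np.savez(n+"2.npz",p=p,d=d)
    print(n,knob(p,d,c,(.497,-.037),.171))
    z=np.load(n+"0.npz"); P=cloud(d,c);Z=P[...,2]; m=box(P,(.548,.017),.03)&(Z>.11)&(Z<.14); print(m.sum(),np.median(Z[m]) if m.sum() else 0)
p=np.load("scene2.npz")["p"];cv2.imwrite("pics/s2.png",cv2.resize(p[100:250,240:440],None,fx=4,fy=4)[...,::-1])
E
```

```text
[ 0.49531026 -0.03978132  0.19015474] [ 0.21786741  0.28815849 -0.30534315  1.90705352  0.10591762  0.9627352
 -0.88803238]Traceback (most recent call last):
  File "<stdin>", line 5, in <module>
  File "k.py", line 5, in knob
    k=onplane(np.argwhere(kn)[:,::-1],c,zt)[:,:2]*1000
      ~~~~~~~^^^^^^^^^^^^^^^^^^^^^^^^^^^^^^
  File "h.py", line 11, in onplane
    o,r=rays(uv,c); return o+r*((z-o[2])/r[:,2])[:,None]
        ~~~~^^^^^^
  File "h.py", line 7, in rays
    n=cv2.undistortPoints(np.array(uv,float).reshape(-1,1,2),K,D)[:,0]
      ~~~~~~~~~~~~~~~~~~~^^^^^^^^^^^^^^^^^^^^^^^^^^^^^^^^^^^^^^^^
cv2.error: OpenCV(4.12.0) /io/opencv/modules/calib3d/src/undistort.dispatch.cpp:347: error: (-215:Assertion failed) CV_IS_MAT(_src) && CV_IS_MAT(_dst) && (_src->rows == 1 || _src->cols == 1) && (_dst->rows == 1 || _dst->cols == 1) && _src->cols + _src->rows - 1 == _dst->rows + _dst->cols - 1 && (CV_MAT_TYPE(_src->type) == CV_32FC2 || CV_MAT_TYPE(_src->type) == CV_64FC2) && (CV_MAT_TYPE(_dst->type) == CV_32FC2 || CV_MAT_TYPE(_dst->type) == CV_64FC2) in function 'cvUndistortPointsInternal'
```

The fingers hide the knob, as expected, and the geometry is known to a few mm, so I'll go down and grip it.

Emit:
apply_moves --pt "76 0.03 0.03 -0.4 0" --pt "76 0 0 -0.4 0" --pt "76 0 0 -0.1 0" --pt "76 0 0 0 0" --pt "0 0 0 0 0" --pt "0 0 0 0 0" --pt "0 0 0 0 0" --pt "0 0 0 0 0" --pt "0 0 0 0 0" --newtons 25

```text
clock: 9.68
position: [0.4988, -0.0356, 0.1362]
ee_rot: [2.879, 1.256, 0.0]
force: [-0.2, 0.6, -0.4]
width: 0.264
gripper_force: 0.0
```

```bash
python3 - <<'E'
from h import *
o=observe();p=o["position"];print(p,o["force"],o["joints"])
C=np.array([548.2,17.6]);k=p[:2]*1000-C;print(np.hypot(*k),np.degrees(np.arctan2(k[1],k[0]))%360)
p,d,c=grab("scene");cv2.imwrite("pics/s2.png",cv2.resize(p[90:240,240:440],None,fx=4,fy=4)[...,::-1])
E
```

```text
[ 0.49883423 -0.03557814  0.13620711] [-0.17593237  0.58303758 -0.39439325] [ 0.1984788   0.35787935 -0.29836244  1.96493443  0.13904964  0.83805147
 -0.92345986]
72.55958589597049 227.12915488018746
```

View pics/s2.png

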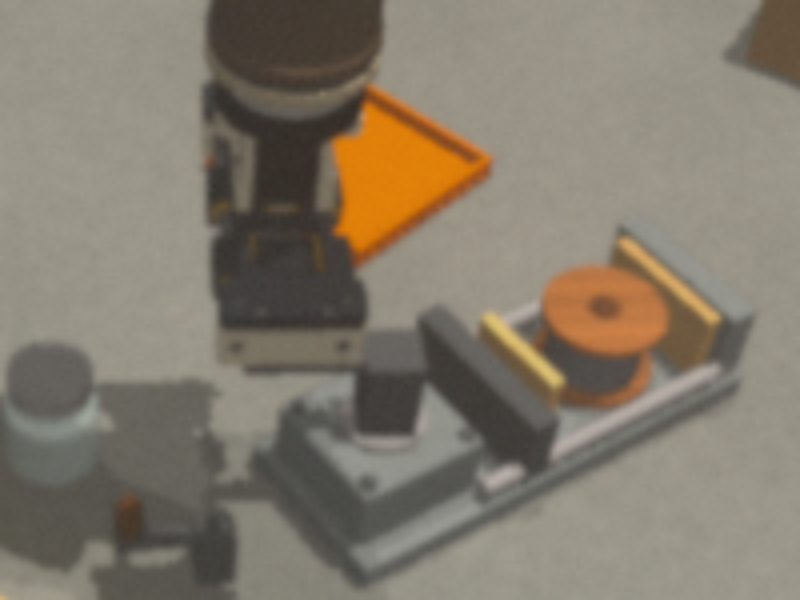

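The picture shows the hub seated on the flange, the jaw pad clear of the spool and the fingers round the knob. I'll work out the circle's steps.

```bash
python3 - <<'E'
import numpy as np
def q(t): t=np.radians(t); return 75/60*np.array([np.cos(t),np.sin(t)])
t=227.2
for i in range(34): print(i,round(t,1),(q(t-8)-q(t)).round(2).tolist()); t-=8
E
```

```text
0 227.2 [-0.12, 0.13]
1 219.2 [-0.1, 0.14]
2 211.2 [-0.08, 0.16]
3 203.2 [-0.06, 0.16]
4 195.2 [-0.03, 0.17]
5 187.2 [-0.01, 0.17]
6 179.2 [0.01, 0.17]
7 171.2 [0.04, 0.17]
8 163.2 [0.06, 0.16]
9 155.2 [0.08, 0.15]
10 147.2 [0.1, 0.14]
11 139.2 [0.12, 0.12]
12 131.2 [0.14, 0.11]
13 123.2 [0.15, 0.09]
14 115.2 [0.16, 0.06]
15 107.2 [0.17, 0.04]
16 99.2 [0.17, 0.02]
17 91.2 [0.17, -0.01]
18 83.2 [0.17, -0.03]
19 75.2 [0.17, -0.06]
20 67.2 [0.16, -0.08]
21 59.2 [0.14, -0.1]
22 51.2 [0.13, -0.12]
23 43.2 [0.11, -0.14]
24 35.2 [0.09, -0.15]
25 27.2 [0.07, -0.16]
26 19.2 [0.05, -0.17]
27 11.2 [0.02, -0.17]
28 3.2 [-0.0, -0.17]
29 -4.8 [-0.03, -0.17]
30 -12.8 [-0.05, -0.17]
31 -20.8 [-0.07, -0.16]
32 -28.8 [-0.09, -0.15]
33 -36.8 [-0.11, -0.13]
```

Emit:
apply_moves --pt "0 -0.03 -0.03 0 0" --pt "0 0 0 0 0" --pt "0 0 0 0 0"

```text
clock: 10.1
position: [0.4973, -0.037, 0.1361]
ee_rot: [-2.879, -1.256, -0.001]
force: [3.3, 2.0, -4.1]
width: 0.251
gripper_force: 25.0
```

Emit:
apply_moves --pt "0 -0.12 0.13 -0.02 0" --pt "0 -0.1 0.14 0 0" --pt "0 -0.08 0.16 0 0" --pt "0 -0.06 0.16 0 0" --pt "0 -0.03 0.17 0 0" --pt "0 -0.01 0.17 0 0" --newtons 30

```text
clock: 10.85
position: [0.474, 0.0173, 0.1355]
ee_rot: [2.877, 1.254, 0.003]
force: [8.2, -6.7, -1.2]
width: 0.255
gripper_force: 30.0
```

```bash
cat > w.py <<'E'
from h import *
o=observe();p=o["position"];k=p[:2]*1000-np.array([548.2,17.6]);a=np.arctan2(k[1],k[0]);f=o["force"]
print(o["clock"],"r",np.hypot(*k).round(1),"ang",(np.degrees(a)%360).round(1),"z",p[2].round(4),"F",f.round(1),"resist",(f[:2]@[-np.sin(a),np.cos(a)]).round(1),"rad",(f[:2]@[np.cos(a),np.sin(a)]).round(1),"w",round(o["width"],3),"j7",o["joints"][6].round(2))
E
python3 w.py
```

```text
10.85 r 74.2 ang 180.2 z 0.1355 F [ 8.2 -6.7 -1.2] resist 6.7 rad -8.1 w 0.255 j7 -1.04
```

Emit:
apply_moves --pt "0 0.04 0.17 0 0" --pt "0 0.05 0.17 0 0" --pt "0 0.06 0.15 0 0" --pt "0 0.08 0.14 0 0" --pt "0 0.1 0.13 0 0"

```text
clock: 11.48
position: [0.4896, 0.0638, 0.1351]
ee_rot: [2.879, 1.257, -0.009]
force: [-8.7, -0.9, 14.0]
width: 0.254
gripper_force: 30.0
```

```bash
python3 w.py
```

```text
11.475 r 74.6 ang 141.8 z 0.1351 F [-8.7 -0.9 14. ] resist 6.1 rad 6.2 w 0.254 j7 -1.14
```

Emit:
apply_moves --pt "0 0.1 0.14 0.03 0" --pt "0 0.12 0.12 0.02 0" --pt "0 0.14 0.11 0 0"

```text
clock: 11.85
position: [0.511, 0.0829, 0.1363]
ee_rot: [2.878, 1.253, -0.013]
force: [-1.3, -11.2, -6.5]
width: 0.253
gripper_force: 30.0
```

```bash
python3 w.py
```

```text
11.85 r 75.1 ang 119.7 z 0.1363 F [ -1.3 -11.2  -6.5] resist 6.7 rad -9.0 w 0.253 j7 -1.18
```

Emit:
apply_moves --pt "0 0.15 0.07 -0.02 0" --pt "0 0.16 0.06 0 0"

```text
clock: 12.1
position: [0.5296, 0.0915, 0.1355]
ee_rot: [2.878, 1.254, -0.013]
force: [-4.7, -8.2, -0.0]
width: 0.256
gripper_force: 30.0
```

```bash
python3 w.py
```

```text
12.1 r 76.2 ang 104.1 z 0.1355 F [-4.7 -8.2 -0. ] resist 6.5 rad -6.8 w 0.256 j7 -1.18
```

Emit:
apply_moves --pt "0 0.17 0.04 0 0" --pt "0 0.17 0.01 0 0"

```text
clock: 12.35
position: [0.5494, 0.0945, 0.1352]
ee_rot: [2.879, 1.255, -0.015]
force: [-6.8, -7.1, 0.8]
width: 0.25
gripper_force: 30.0
```

```bash
python3 w.py; python3 - <<'E'
from h import *
p,d,c=grab("scene");cv2.imwrite("pics/s3.png",cv2.resize(p[90:240,240:440],None,fx=4,fy=4)[...,::-1]);np.savez("scene3.npz",p=p,d=d)
E
```

```text
12.35 r 76.9 ang 89.1 z 0.1352 F [-6.8 -7.1  0.8] resist 6.7 rad -7.2 w 0.25 j7 -1.18
```

View pics/s3.png

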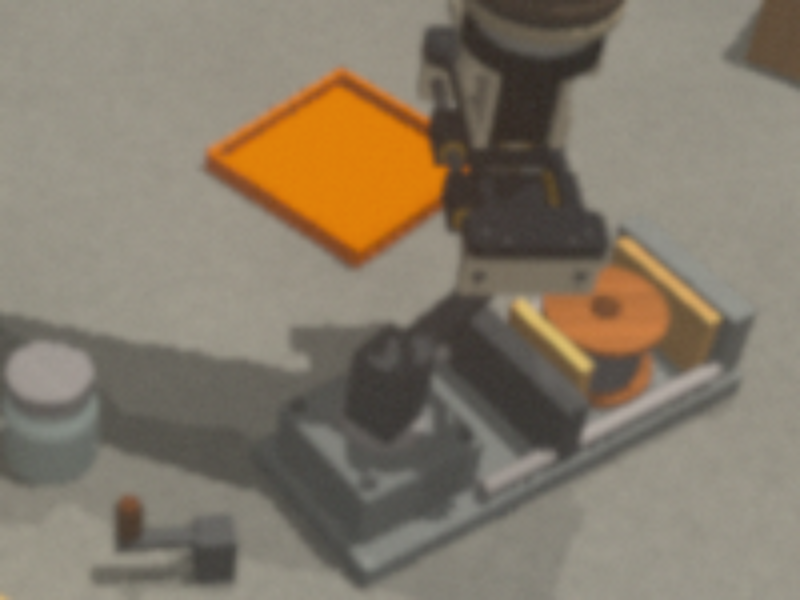

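The picture shows the jaw has advanced and the pad is almost at the spool, which hasn't moved yet. Free resistance is about 6.5 N. Winding on and correcting the radius a little.

Emit:
apply_moves --pt "0 0.17 -0.03 0 0" --pt "0 0.16 -0.05 0 0"

```text
clock: 12.65
position: [0.5692, 0.0917, 0.1355]
ee_rot: [-2.878, -1.257, 0.013]
force: [-7.8, -0.6, 2.1]
width: 0.254
gripper_force: 30.0
```

```bash
python3 w.py
```

```text
12.65 r 77.0 ang 74.2 z 0.1355 F [-7.8 -0.6  2.1] resist 7.3 rad -2.7 w 0.254 j7 -1.16
```

Emit:
apply_moves --pt "0 0.16 -0.07 0 0" --pt "0 0.15 -0.09 0 0"

```text
clock: 12.9
position: [0.5881, 0.0836, 0.1357]
ee_rot: [-2.877, -1.257, 0.01]
force: [-6.2, 3.0, 2.3]
width: 0.251
gripper_force: 30.0
```

```bash
python3 w.py; python3 - <<'E'
from m import *
for f in ("scene0","scene3",None):
    if f: z=np.load(f+".npz");p,d=z["p"],z["d"];c=imaging.camera_params("scene")
    else: p,d,c=grab("scene")
    P=cloud(d,c);Z=P[...,2];q=p.astype(int);sat=q[...,0]-q[...,2]
    A=np.array([.208,.978]);B=np.array([.978,-.208]);o=np.array([.5482,.0176])
    Y=(P[...,:2]-o)@A*1000;X=(P[...,:2]-o)@B*1000
    wood=(sat>40)&(abs(X)<30)
    t=wood&(abs(Z-.052)<.004)&(Y>90)&(Y<240); pt=wood&(abs(Z-.072)<.004)&(Y>40)&(Y<150)
    print(f,"spool top Y",np.percentile(Y[t],[1,50,99]).round(1),t.sum(),"pad top",np.percentile(Y[pt],[5,50,95]).round(1) if pt.sum() else 0,pt.sum())
E
```

```text
12.9 r 77.1 ang 58.9 z 0.1357 F [-6.2  3.   2.3] resist 6.9 rad -0.6 w 0.251 j7 -1.14
scene0 spool top Y [220.4 223.  227.2] 15 pad top [100.5 134.7 148.2] 153
scene3 spool top Y [159.9 222.7 225.6] 15 pad top [124.1 133.8 148.3] 147
None spool top Y [161.6 222.1 224. ] 9 pad top [131.1 134.7 149.3] 21
```

Emit:
apply_moves --pt "0 0.14 -0.11 0 0" --pt "0 0.12 -0.13 0 0"

```text
clock: 13.2
position: [0.6044, 0.0704, 0.136]
ee_rot: [-2.875, -1.258, 0.007]
force: [-5.5, 6.1, 1.6]
width: 0.26
gripper_force: 30.0
```

```bash
python3 w.py
```

```text
13.2 r 77.1 ang 43.2 z 0.136 F [-5.5  6.1  1.6] resist 8.2 rad 0.1 w 0.26 j7 -1.11
```

Emit:
apply_moves --pt "0 0.1 -0.14 0 0" --pt "0 0.08 -0.15 0 0"

```text
clock: 13.45
position: [0.6157, 0.0544, 0.1364]
ee_rot: [-2.874, -1.259, 0.004]
force: [-4.8, 8.5, 1.8]
width: 0.254
gripper_force: 30.0
```

```bash
python3 w.py; python3 - <<'E'
from h import *
p,d,c=grab("scene");cv2.imwrite("pics/s4.png",cv2.resize(p[90:240,240:440],None,fx=4,fy=4)[...,::-1]);np.savez("scene4.npz",p=p,d=d)
E
```

```text
13.45 r 76.9 ang 28.6 z 0.1364 F [-4.8  8.5  1.8] resist 9.8 rad -0.1 w 0.254 j7 -1.08
```

Emit:
apply_moves --pt "0 0.05 -0.14 0 0" --pt "0 0 0 0 0"

```text
clock: 13.75
position: [0.6195, 0.046, 0.1366]
ee_rot: [-2.874, -1.258, 0.001]
force: [-2.3, 8.1, 1.4]
width: 0.254
gripper_force: 30.0
```

```bash
python3 w.py; python3 - <<'E'
from h import *
p,d,c=grab("scene");cv2.imwrite("pics/s4.png",cv2.resize(p[90:240,240:440],None,fx=4,fy=4)[...,::-1]);np.savez("scene4.npz",p=p,d=d)
E
```

```text
13.75 r 76.7 ang 21.7 z 0.1366 F [-2.3  8.1  1.4] resist 8.3 rad 0.9 w 0.254 j7 -1.06
```

View pics/s4.png

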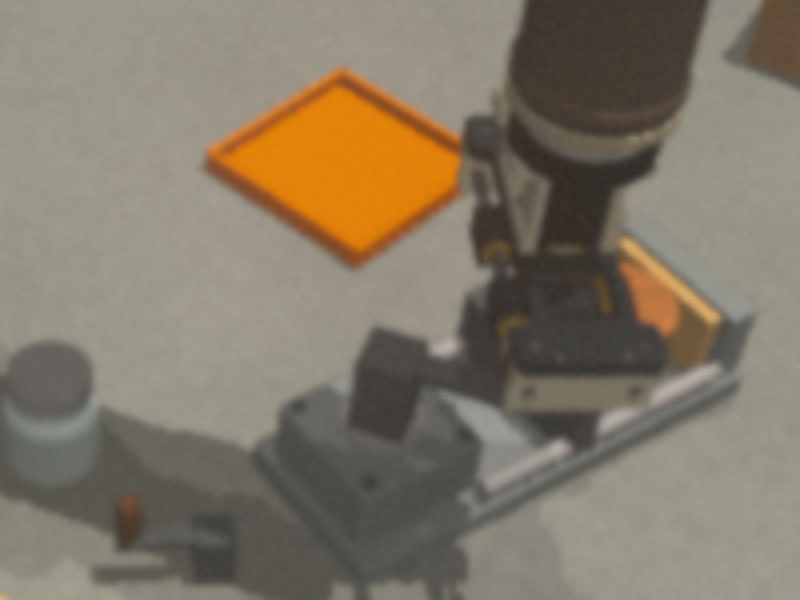

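The picture shows the knob wound to about 22° and the spool close to the board. Moving resistance rose from about 6.7 N to about 9.8 N, plus one more step, so about 25 N on the pad. Releasing the knob, going over the hub, then checking the spool.

Emit:
apply_moves --pt "76 0 0 0 0" --pt "76 0 0 0 0" --pt "76 0 0 0 0" --pt "76 0 0 0.5 0" --pt "76 0 0 0.56 0" --pt "76 -0.6 -0.23 0 -0.3" --pt "76 -0.58 -0.22 0 -0.3" --pt "76 0 0 0 -0.31" --pt "76 0 0 0 0"

```text
clock: 14.92
position: [0.5505, 0.015, 0.2008]
ee_rot: [3.088, 0.574, 0.001]
force: [0.2, -0.2, 0.1]
width: 0.758
gripper_force: 0.0
```

```bash
python3 - <<'E'
from k import *
o=observe();r=o["ee_rot"];print(o["clock"],o["position"],o["joints"][6],"tool y",np.degrees(2*np.arctan2(r[1],r[0])-np.pi/2)%180)
A=np.array([.208,.978]);B=np.array([.978,-.208]);O=np.array([.5487,.0182])
for n in("scene","top"):
    p,d,c=grab(n); np.savez(n+"5.npz",p=p,d=d)
    if n=="scene": cv2.imwrite("pics/s5.png",cv2.resize(p[80:230,260:460],None,fx=4,fy=4,interpolation=cv2.INTER_CUBIC)[...,::-1])
    try: print(n,knob(p,d,c,(.6195,.046),.171))
    except Exception: print(n,"no knob")
    for f,pp in((n+"0",np.load(n+"0.npz")["p"]),(n+"5",p)):
        # spool top rim: orange mask cast on z=.052
        hsv=cv2.cvtColor(pp,cv2.COLOR_RGB2HSV); m=((hsv[...,0]<14)&(hsv[...,1]>110)&(hsv[...,2]>90))
        uv=np.argwhere(m)[:,::-1]; q=onplane(uv,c,.052)[:,:2]; k=np.hypot(*(q-O-A*.178).T)<.06; q=q[k]-O
        if len(q)<50: continue
        (x,y),rr=cv2.minEnclosingCircle((np.c_[q@B,q@A]*1000).astype(np.float32)); print(f,"spool X,Y,r",round(x,1),round(y,1),round(rr,1),k.sum())
E
```

```text
14.925 [0.5504632  0.01495787 0.20080124] -1.4133257640955381 tool y 111.07763327427176
scene (array([619.8,  42.7,  12.5,  63. ]), array([620.6,  43.6]), np.float64(0.1687))
scene0 spool X,Y,r 5.4 185.2 56.8 600
scene5 spool X,Y,r 3.2 182.5 58.1 592
top no knob
top0 spool X,Y,r -4.2 179.6 47.2 645
```

View pics/s5.png

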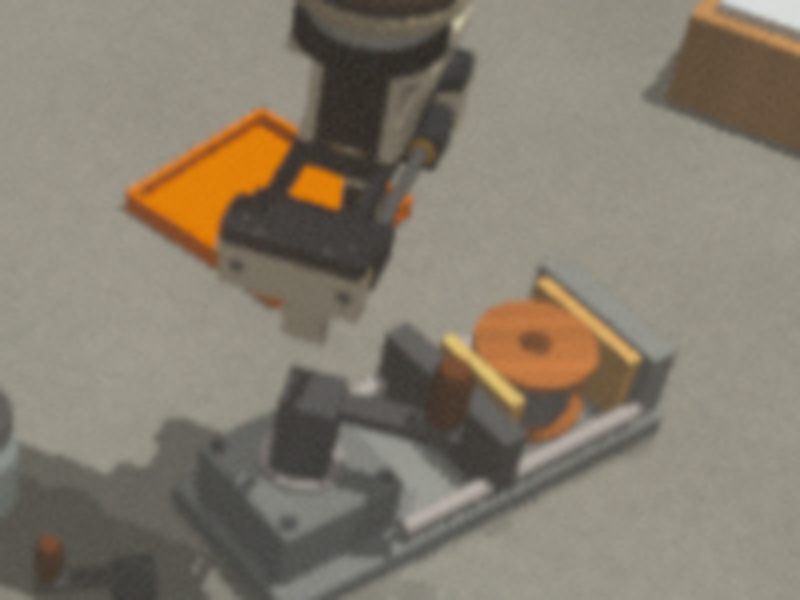

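The picture shows the crank seated, with its arm pointing to the knob at crop (450,388). The pad is tight on the spool (hole at crop (535,342)) and the spool is close to the board. Quick numeric check of the spool's position from its hole pixel, before and after, with bias from the two views.

```bash
python3 - <<'E'
from m import *
A=np.array([.208,.978]);B=np.array([.978,-.208]);O=np.array([.5487,.0182])
c=imaging.camera_params("scene")
for nm,uv in(("before",(391.25,166.75)),("after",(393.75,165.5))):
    q=onplane([uv],c,.052)[0,:2]-O; print(nm,"X",(q@B*1000).round(1),"Y",(q@A*1000).round(1))
# spool-top mask: fit circle edges along Y
for f in("scene0","scene5"):
    z=np.load(f+".npz");P=cloud(z["d"],c);q=P[...,:2]-O;Y=q@A*1000;X=q@B*1000;Z=P[...,2]
    m=(abs(Z-.052)<.006)&(Y>130)&(Y<235)&(abs(X)<50); 
    h=z["p"].astype(int);m&=(h[...,0]-h[...,2]>50)
    pt=(abs(Z-.072)<.005)&(abs(X)<36)&(Y>60)&(Y<240)&(h[...,0]-h[...,2]>40)
    jt=(Z>.06)&(abs(X)<30)&(Y>50)&(Y<240)
    print(f,m.sum(),"spool Y 1/50/99",np.percentile(Y[m],[1,50,99]).round(1),"X",np.percentile(X[m],[1,99]).round(1))
    hi,_=np.histogram(Y[pt],np.arange(80,240,5));print(" wood z.072",[(80+5*i,v) for i,v in enumerate(hi) if v])
    hi,_=np.histogram(Y[jt],np.arange(50,240,5));print(" z>.06",[(50+5*i,v) for i,v in enumerate(hi) if v])
E
```

```text
before X -9.4 Y 190.9
after X -9.5 Y 199.7
scene0 16 spool Y 1/50/99 [220.7 222.7 227.2] X [-38.2  43.5]
 wood z.072 [(95, np.int64(12)), (100, np.int64(48)), (105, np.int64(33)), (110, np.int64(2)), (130, np.int64(5)), (135, np.int64(26)), (140, np.int64(30)), (145, np.int64(34)), (150, np.int64(35)), (155, np.int64(43)), (160, np.int64(34)), (165, np.int64(42)), (170, np.int64(37)), (175, np.int64(39)), (180, np.int64(35)), (185, np.int64(38)), (190, np.int64(34)), (195, np.int64(35)), (200, np.int64(21)), (205, np.int64(21)), (210, np.int64(4)), (215, np.int64(1)), (220, np.int64(42)), (225, np.int64(37)), (230, np.int64(32))]
 z>.06 [(65, np.int64(68)), (70, np.int64(36)), (75, np.int64(32)), (80, np.int64(41)), (85, np.int64(11)), (95, np.int64(34)), (100, np.int64(56)), (105, np.int64(30)), (110, np.int64(2)), (130, np.int64(9)), (135, np.int64(34)), (140, np.int64(32)), (145, np.int64(33)), (150, np.int64(32)), (155, np.int64(39)), (160, np.int64(29)), (165, np.int64(35)), (170, np.int64(29)), (175, np.int64(33)), (180, np.int64(31)), (185, np.int64(34)), (190, np.int64(29)), 
[... 753 characters left out ...]
, np.int64(21)), (65, np.int64(21)), (70, np.int64(23)), (75, np.int64(23)), (80, np.int64(32)), (85, np.int64(15)), (90, np.int64(4)), (100, np.int64(2)), (105, np.int64(32)), (110, np.int64(18)), (115, np.int64(15)), (120, np.int64(17)), (125, np.int64(1)), (130, np.int64(41)), (135, np.int64(39)), (140, np.int64(22)), (145, np.int64(26)), (150, np.int64(39)), (155, np.int64(30)), (160, np.int64(31)), (165, np.int64(35)), (170, np.int64(34)), (175, np.int64(29)), (180, np.int64(34)), (185, np.int64(27)), (190, np.int64(31)), (195, np.int64(32)), (200, np.int64(33)), (205, np.int64(27)), (210, np.int64(28)), (215, np.int64(17)), (220, np.int64(43)), (225, np.int64(31)), (230, np.int64(53))]
```

Spool moved about 9 mm, its rim now reaches the board, and the pad-to-jaw gap is compressed about 5 mm, which matches about 25 N. Now gripping the hub.

Emit:
apply_moves --pt "76 -0.02 0.05 -0.5 0" --pt "76 0 0 -0.6 0" --pt "76 0 0 -0.5 0" --pt "76 0 0 -0.33 0" --pt "0 0 0 0 0" --pt "0 0 0 0 0" --pt "0 0 0 0 0" --pt "0 0 0 0 0" --pt "0 0 0 0 0" --newtons 40

```text
clock: 16.15
position: [0.5502, 0.0175, 0.0855]
ee_rot: [3.088, 0.573, 0.003]
force: [0.8, -3.9, 6.3]
width: 0.378
gripper_force: 38.8
```

```bash
python3 -c "
from h import *
o=observe();print(o['position'],o['force'],o['ft_torque'],o['width'],o['gripper_force'])"
```

```text
[0.55018978 0.01749164 0.08547725] [ 0.778157   -3.93713745  6.27702298] [-0.92986063 -0.17539951  0.15061178] 0.3775723797564839 38.83425469568465
```

Emit:
apply_moves --pt "0 0 0 0.05 0" --pt "0 0 0 0.1 0" --pt "0 0 0 0.15 0" --pt "0 0 0 0.2 0" --pt "0 0 0 0.3 0" --pt "0 0 0 0.3 0" --pt "0 0 0 0 0"

```text
clock: 17.02
position: [0.5499, 0.0191, 0.1514]
ee_rot: [-3.088, -0.575, -0.003]
force: [-0.1, -1.1, 0.3]
width: 0.088
gripper_force: 0.0
```

The grip slipped off. I'll open, rise and measure where the crank stands.

Emit:
apply_moves --pt "76 0 0 0.4 0" --pt "76 0 0 0.4 0" --pt "76 0 0 0 0"

```text
clock: 17.4
position: [0.5502, 0.019, 0.1998]
ee_rot: [3.088, 0.575, 0.005]
force: [0.1, 0.4, -0.4]
width: 0.361
gripper_force: 0.0
```

```bash
python3 - <<'E'
from k import *
p,d,c=grab("scene"); P=cloud(d,c);Z=P[...,2];q=p.astype(int)
print(observe()["position"])
m=box(P,(.62,.045),.045)&(q[...,0]>q[...,2]+12)&(Z>.1); print("knob z",m.sum(),np.percentile(Z[m],[5,95]) if m.sum() else 0)
zt=np.percentile(Z[m],95); print(knob(p,d,c,P[m].mean(0),zt-.001))
h=box(P,(.549,.019),.03)&(q.sum(-1)<300)&(Z>.1)&(Z<.15); print("hub top z",h.sum(),np.percentile(Z[h],[50,75,95]).round(4), P[h].mean(0))
P0=cloud(np.load("scene5.npz")["d"],c);Z=P0[...,2];q=np.load("scene5.npz")["p"].astype(int)
h=box(P0,(.549,.019),.03)&(q.sum(-1)<300)&(Z>.1)&(Z<.15); print("before hub top z",h.sum(),np.percentile(Z[h],[50,75,95]).round(4), P0[h].mean(0))
E
```

```text
[0.54936788 0.01879627 0.19864283]
knob z 737 [0.14167775 0.52514584]
(array([584.9,  22.8,  30.6, 154. ]), array([586.7,  21.9]), np.float64(0.5249))
hub top z 297 [0.1232 0.1251 0.1267] [0.55587245 0.01177721 0.11987561]
before hub top z 287 [0.1225 0.1239 0.1253] [0.55646135 0.01034513 0.11945635]
```

```bash
python3 - <<'E'
from k import *
p,d,c=grab("scene"); z=np.load("scene5.npz")
for pp,dd in((z["p"],z["d"]),(p,d)):
    P=cloud(dd,c);Z=P[...,2]; print(knob(pp,dd,c,(.6195,.046),.171))
    q=pp.astype(int); h=box(P,(.552,.014),.04)&(abs(Z-.1245)<.004)&(q.sum(-1)<300)
    k=onplane(np.argwhere(h)[:,::-1],c,.125)[:,:2]*1000; print(" top",len(k),k.mean(0).round(1),rect(k/1000))
o=observe();print(o["position"],o["clock"])
E
```

```text
(array([619.8,  42.7,  12.5,  63. ]), array([620.6,  43.6]), np.float64(0.1687))
 top 219 [559.8  15.3] [563.7  16.5  56.8  36.9  23.7]
(array([618.8,  48.5,  11.7,  56. ]), array([619.9,  48.9]), np.float64(0.1685))
 top 227 [558.5  17.6] [562.   19.8  55.7  38.4  26.8]
[0.54885655 0.01863849 0.19794802] 17.5
```

The crank is still seated, now at about 26°. The grip held it at 21°, the drive end of its play, so it bound on the square. I'll regrip about 12° counter-clockwise, at mid-play.

Emit:
apply_moves --pt "76 0 0 -0.3 0.2" --pt "76 0 0 -0.5 0.22" --pt "76 0 0 -0.6 0" --pt "76 0 0 -0.5 0" --pt "76 0 0 0 0" --pt "0 0 0 0 0" --pt "0 0 0 0 0" --pt "0 0 0 0 0" --pt "0 0 0 0 0" --pt "0 0 0 0 0" --newtons 40

```text
clock: 18.75
position: [0.5498, 0.0177, 0.0851]
ee_rot: [3.011, 0.894, 0.002]
force: [0.1, -3.5, 4.7]
width: 0.371
gripper_force: 39.1
```

```bash
python3 -c "
from h import *
o=observe();print(o['position'],o['force'],o['ft_torque'],o['width'],o['gripper_force'])"
```

```text
[0.54979021 0.01766699 0.08508037] [ 0.05274003 -3.45153273  4.73968145] [-0.78867497 -0.10785898  0.11581039] 0.3712497888614729 39.10740952938795
```

Emit:
apply_moves --pt "0 0 -0.02 0 0" --pt "0 0 0 0.04 0" --pt "0 0 0 0.04 0" --pt "0 0 0 0.04 0" --pt "0 0 0 0 0"

```text
clock: 19.38
position: [0.5495, 0.0175, 0.0907]
ee_rot: [-3.011, -0.895, -0.0]
force: [5.8, 0.1, -13.9]
width: 0.368
gripper_force: 39.2
```

```bash
python3 -c "
from h import *
o=observe();print(o['position'],o['force'],o['ft_torque'],o['width'],o['gripper_force'])"
```

```text
[0.549519   0.01748594 0.09068799] [  5.81873526   0.09831974 -13.85111005] [-0.04606524 -1.57792154  0.08956182] 0.3683231557207585 39.194902293384075
```

Emit:
apply_moves --pt "0 0.03 0 0 0" --pt "0 0 0 0 0" --pt "0 0 0 0.03 0" --pt "0 0 0 0.03 0" --pt "0 0 0 0 0"

```text
clock: 20.0
position: [0.55, 0.0175, 0.0952]
ee_rot: [-3.011, -0.895, 0.003]
force: [-4.3, 2.2, -10.7]
width: 0.372
gripper_force: 39.1
```

```bash
python3 - <<'E'
from k import *
o=observe();print(o['position'],o['force'],o['ft_torque'],o['width'],o['gripper_force'])
p,d,c=grab("scene");P=cloud(d,c);Z=P[...,2];q=p.astype(int)
m=box(P,(.613,.055),.03)&(q[...,0]>q[...,2]+12)&(Z>.13)&(Z<.2); print(m.sum(),np.percentile(Z[m],[50,95]),P[m].mean(0))
E
```

```text
[0.55000874 0.01751076 0.09523677] [ -4.32366621   2.22944596 -10.66533433] [0.45183125 0.77532861 0.07585102] 0.3717554119809751 39.14877522736788
181 [0.16650582 0.17912198] [0.62031421 0.04890353 0.16467544]
```

The crank is rising with the gripper (knob top about 10 mm up). I'll keep lifting.

Emit:
apply_moves --pt "0 -0.02 0.01 0.04 0" --pt "0 0 0 0.05 0" --pt "0 0 0 0.06 0" --pt "0 0 0 0.06 0" --pt "0 0 0 0 0"

```text
clock: 20.68
position: [0.5508, 0.0179, 0.1089]
ee_rot: [3.011, 0.894, 0.004]
force: [0.3, 0.7, -4.7]
width: 0.374
gripper_force: 39.2
```

Emit:
apply_moves --pt "0 0 0 0.15 0" --pt "0 0 0 0.25 0" --pt "0 0 0 0.3 0" --pt "0 0 0 0 0"

```text
clock: 21.18
position: [0.5512, 0.0181, 0.152]
ee_rot: [3.011, 0.895, 0.006]
force: [-1.0, -0.6, -4.6]
width: 0.372
gripper_force: 39.2
```

```bash
python3 - <<'E'
from k import *
o=observe();print(o['position'],o['force'],o['ft_torque'],o['width'],o['joints'][6])
p,d,c=grab("scene");P=cloud(d,c);Z=P[...,2];q=p.astype(int)
m=box(P,(.613,.055),.03)&(q[...,0]>q[...,2]+12)&(Z>.13)&(Z<.28); print(m.sum(),np.percentile(Z[m],[50,95]),P[m].mean(0))
E
```

```text
[0.55117515 0.01810511 0.15199671] [-1.01425729 -0.62213295 -4.57961232] [0.0028199  0.01477848 0.01702474] 0.37152443101748883 -1.2475570132009322
239 [0.21992091 0.23622955] [0.62128939 0.05026109 0.2162903 ]
```

Emit:
apply_moves --pt "0 -0.18 -0.63 0 0" --pt "0 -0.18 -0.63 0 0" --pt "0 -0.18 -0.63 0 0" --pt "0 -0.18 -0.63 0 0" --pt "0 -0.18 -0.63 0 0" --pt "0 -0.18 -0.63 0 0" --pt "0 -0.18 -0.63 0 0" --pt "0 -0.18 -0.63 0 0" --pt "0 0 0 -0.5 0" --pt "0 0 0 -0.6 0" --pt "0 0 0 -0.6 0" --pt "0 0 0 0 0"

```text
clock: 22.72
position: [0.4611, -0.2833, 0.0454]
ee_rot: [-3.007, -0.894, 0.007]
force: [0.0, 0.0, -3.0]
width: 0.37
gripper_force: 39.3
```

```bash
python3 - <<'E'
from k import *
o=observe();print(o['position'],o['force'],o['width'])
p,d,c=grab("scene");P=cloud(d,c);Z=P[...,2];q=p.astype(int)
m=box(P,(.53,-.244),.04)&(q[...,0]>q[...,2]+12)&(Z>.08)&(Z<.2)
print("knob",m.sum(),np.percentile(Z[m],[50,95]) if m.sum() else 0,P[m].mean(0))
E
```

```text
[ 0.46106551 -0.28334433  0.04535296] [ 0.02039953  0.0211739  -2.99110683] 0.37043947692989065
knob 217 [0.11634641 0.13035172] [ 0.52946753 -0.24958666  0.11225619]
```

Emit:
apply_moves --pt "0 0 0 -0.2 0" --pt "0 0 0 -0.12 0" --pt "0 0 0 -0.05 0" --pt "0 0 0 -0.02 0" --pt "0 0 0 0 0"

```text
clock: 23.4
position: [0.4635, -0.2846, 0.0247]
ee_rot: [3.011, 0.895, 0.0]
force: [0.2, 0.4, -4.0]
width: 0.372
gripper_force: 39.3
```

Emit:
apply_moves --pt "0 0 0 -0.03 0" --pt "0 0 0 -0.03 0" --pt "0 0 0 0 0"

```text
clock: 23.78
position: [0.4633, -0.2845, 0.0208]
ee_rot: [-3.011, -0.895, 0.0]
force: [-1.0, -0.3, -4.2]
width: 0.375
gripper_force: 39.3
```

Emit:
apply_moves --pt "0 0 0 -0.02 0" --pt "0 0 0 -0.02 0" --pt "0 0 0 0 0"

```text
clock: 24.15
position: [0.4637, -0.2848, 0.0201]
ee_rot: [3.011, 0.894, 0.001]
force: [-5.5, 1.9, 16.6]
width: 0.372
gripper_force: 39.6
```

Standing on the floor. I'll ease off slightly, release and rise straight up.

Emit:
apply_moves --pt "0 0 0 0.02 0" --pt "66 0 0 0 0" --pt "66 0 0 0 0" --pt "66 0 0 0 0" --pt "66 0 0 0.3 0" --pt "66 0 0 0.8 0" --pt "66 0 0 0.9 0" --pt "66 0 0 0.9 0" --pt "66 -0.5 -0.6 0.3 0" --pt "66 -0.5 -0.6 0 0" --pt "66 -0.5 -0.6 0 0" --pt "66 0 0 0 0"

```text
clock: 25.65
position: [0.37, -0.396, 0.2116]
ee_rot: [3.014, 0.884, -0.003]
force: [0.0, 1.0, 0.4]
width: 0.658
gripper_force: 0.0
```

```bash
python3 - <<'E'
from k import *
o=observe();print(o['clock'],o['position'],o['width'])
for n in("scene","top"):
    p,d,c=grab(n)
    try: print(n,hubpose(p,d,c,.061,(.49,-.265),dark=300))
    except Exception as e: print(n,e)
    P=cloud(d,c);Z=P[...,2];q=p.astype(int);m=box(P,(.526,-.246),.03)&(Z>.08)&(q[...,0]>q[...,2]+12);print(" knob top",np.percentile(Z[m],95) if m.sum() else 0)
    b=cv2.absdiff(p,np.load(n+"0.npz")["p"])
    for nm,cen in(("jar",(.44,-.11)),("spare",(.67,-.31)),("card",(.68,-.09)),("clampspool",(.587,.2))):
        z0=np.load(n+"0.npz");P0=cloud(z0["d"],c);k=box(P0,cen,.07)&box(P,cen,.07); print(" ",nm,"mean diff",b[k].mean().round(1))
E
```

```text
25.65 [ 0.3699879  -0.39596947  0.21164622] 0.6583982789645169
scene {'knob': array([ 529.7, -250.4,   12. ]), 'hub': array([ 476.2, -298.7]), 'dist': np.float64(72.0), 'yaw': np.float64(42.1), 'w': np.float64(9.1), 'n': 159}
 knob top 0.10815100333838729
  jar mean diff 8.2
  spare mean diff 8.5
  card mean diff 8.6
  clampspool mean diff 14.2
top {'knob': array([ 521.4, -244.8,   11. ]), 'hub': array([ 459.7, -282.1]), 'dist': np.float64(72.1), 'yaw': np.float64(31.1), 'w': np.float64(33.2), 'n': 251}
 knob top 0.10934731642729606
  jar mean diff 12.0
  spare mean diff 11.3
  card mean diff 10.5
  clampspool mean diff 21.6
```

```bash
python3 - <<'E'
from m import *
A=np.array([.208,.978]);B=np.array([.978,-.208]);O=np.array([.5487,.0182])
def go(t,p,d,c):
    P=cloud(d,c);q=P[...,:2]-O;Y=q@A*1000;X=q@B*1000;Z=P[...,2];h=p.astype(int);w=h[...,0]-h[...,2]
    for nm,lo,hi in(("off-spool",36,50),("mid",-20,20)):
        j=(Z>.062)&(Y>55)&(Y<250)&(X>lo)&(X<hi) if nm=="mid" else (Z>.062)&(Y>55)&(Y<250)&(abs(X)>26)&(abs(X)<34)
        r=[np.round(np.sort(Y[j&s])[[2,-3]],1).tolist() for s in (((w<30)&(Y<140)),((w>40)&(Y<160)),((w>40)&(Y>160)))if (j&s).sum()>5]
        print(t,nm,"steel/pad/spool+board",r)
c=imaging.camera_params("scene")
for f in("scene0","scene5"): z=np.load(f+".npz");go(f,z["p"],z["d"],c)
for n in("scene","top"): p,d,cc=grab(n);go(n+" now",p,d,cc)
z=np.load("top0.npz");go("top0",z["p"],z["d"],imaging.camera_params("top"))
E
```

```text
scene0 off-spool steel/pad/spool+board [[66.7, 86.3], [99.4, 158.2], [161.1, 231.5]]
scene0 mid steel/pad/spool+board [[66.8, 134.8], [97.7, 159.5], [160.6, 232.6]]
scene5 off-spool steel/pad/spool+board [[105.4, 124.0], [132.4, 156.8], [163.4, 231.1]]
scene5 mid steel/pad/spool+board [[55.7, 123.1], [132.0, 159.9], [161.0, 233.0]]
scene now off-spool steel/pad/spool+board [[105.3, 123.4], [133.2, 157.8], [162.0, 233.1]]
scene now mid steel/pad/spool+board [[104.2, 125.5], [132.7, 159.4], [160.1, 233.0]]
top now off-spool steel/pad/spool+board [[109.0, 127.7], [136.0, 156.5], [161.0, 233.9]]
top now mid steel/pad/spool+board [[108.5, 128.2], [135.2, 159.4], [160.9, 234.7]]
top0 off-spool steel/pad/spool+board [[71.0, 88.4], [102.5, 159.7], [161.8, 233.8]]
top0 mid steel/pad/spool+board [[70.5, 102.1], [102.6, 159.5], [160.9, 234.5]]
```

The clamp is unchanged since winding: the jaw moved about 38.5 mm and the pad about 33.5 mm, so about 5 mm of compression, or about 25 N. The crank stands on its hub near the tray's middle.

```bash
python3 -c "
from cell import arm
print(arm.sign_off())"
```

```text
the job is handed in; nothing more can be done
None
```

The job is handed in: the spool is clamped against the backstop at about 25 N (estimated from about 5 mm of pad compression), and the crank is back in the tray on its hub. My first lift slipped off the hub and I had to regrip, but the clamp measured the same afterwards.

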